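# Re-nest a set of bisque bowls in size order

## Robot

A 6-joint arm with a two-finger parallel gripper is mounted at the origin on the work surface. World frame = base frame: x ahead of the robot, y to its left, z up, the work surface at z = 0. Lengths are in m, angles in rad, forces in N, time in s.
With the tool pointing down it reaches from about 0.35 to 0.85 m from the base axis. Payload 8.1 kg.
Tool frame: the origin (TCP) lies on the centre line of the jaws, within the pads' length; the fingertips stand robot.tips_ahead ahead of it and the grasp point (between the pads) lies 6 mm ahead of it (robot.tips_ahead is the distance from the TCP to the fingertips, in m); z points along the fingers, y is the line along which they close (so a half turn about z gives the same grasp; the last joint's range is limited). The gripper opens to 93 mm and grips with 3 to 60 N. Pads are 15 mm wide; open, the fingers measure 128 mm over their backs; the gripper's body (75 mm by 188 mm) begins 65 mm behind the grasp point.
Start: joints at [1.261, 0.13, 1.488, -0, 1.523, -0.085], TCP at [0.134, 0.585, 0.219] pointing down, gripper open.
Joint ranges: [-2.96, 2.96], [-0.89, 2.26], [0.02, 2.5], [-1.34, 4.48], [0, 2.73], [-2.66, 2.66]. Speed limits (rad/s): [2.39, 2.39, 2.79, 3.14, 3.14, 3.14].

## Interface

Orientations are given as a rotation vector (axis times angle).
In Python, from plant import robot gives the robot as it stands.
- The arm moves only by the tool apply_moves, never from a script. Its arguments are lists of equal length, an entry for each row: "delta_pos": the shift along the tool's x, y, z in cm, a list of three; "twist": the turn about the tool's z in rad. A call has 1 to 8 rows; each row shifts and turns the commanded pose from where the row before left it, along the tool's axes as they then stand; what a row does not reach is not made up. A row lasts 1/8 s, in which the tool goes at most 62.5 mm and 10.7 degrees, less where a joint would pass 70% of its speed; a pose out of reach is approached as far as the arm can. A call with a gripper value outside its range is refused whole. "gripper" is the finger opening in cm, from 0 to 9.3, set as the call begins (left out, the last holds). The fingers move at their own pace and stop on an object; "squeeze" is the grip in N (left out, the last holds). Time passes only in rows, so rows that do not move let the fingers close. It gives the time, the measured TCP pose, the force, the opening and the grip force at its end, in the units of the state.
- robot.read_state(): the state, without advancing time (a new reading comes with each control period).
- robot.read_camera(name): name is "side" or "top" or "wrist"; returns a dict with "frame" (420x560x3 uint8, red, green, blue), "vertical_fov" (degrees; the focal length in pixels is half the picture's height over the tangent of half this angle, whatever the lens; pixels are square), "cx", "cy" (the principal point, pixels), "R" (3x3) and "t" (3): a world point X has camera coordinates R X + t. Camera axes: x right, y down, z forward; pixel columns grow to the right and rows downward; lengths in m; the calibration is good to about 2 mm. A picture is of the moment at which its call begins. There is no depth.
- robot.close_job(): hands the job in; it is judged then, once.
The state is a dict: "t": time; "q": joint angles; "dq": joint speeds; "joint_torque": joint torques, N m; "tool_pos": TCP position; "orientation": TCP orientation; "force": force on the tool from outside, world axes, zero at the start; "wrist_torque": the same for the moment, N m; "opening": finger opening in m; "gripper_force": force on a finger pad.
Only numpy, scipy, OpenCV 4.12 (cv2) and the standard library are available. Lean on these libraries where they do the work, as an engineer would, in place of code of your own. Each camera call takes 0.05 s, during which the arm holds its last target. There are 200 camera calls.

## Task

Someone has put the smallest of the three unglazed bowls straight into the largest and left the middle one out on the bench. Put the set together properly: the middle bowl in the large one, the small bowl in the middle one, each upright, flat on the floor of the next and centred by eye, with the large bowl still on its round wooden board. The clay is brittle, so lower the bowls into place gently, without dropping or banging them, and leave the other things on the bench alone.

Things in the scene. Friction and masses are not known exactly. Their poses are not given: they have to be found in the camera images.
- bat: Round plywood board lying on the bench, fixed, 230 mm across and 12 mm thick. Origin: centre of its underside, z up. The large bowl stands centred on it.
- large_bowl: Largest pinkish-beige unglazed clay bowl, loose, 0.9 kg, standing on the board. Rim 200 mm across outside, 184 inside; 72 mm high; wall 8 mm, nearly upright in the top 20 mm; foot 120 mm across; floor 10 mm thick, flat inside, about 130 mm across. Origin: centre of its underside, z up through the mouth.
- medium_bowl: Middle bowl, same clay and form, loose, about 0.4 kg, starts alone on the bench. Rim 132 mm across outside, 116 inside; 70 mm high; wall 8 mm, nearly upright in the top 20 mm (pinch it there, one finger inside); foot 80 mm across; floor 10 mm thick, flat, 85 mm across. Origin: centre of underside, z up. Nested: 26 mm gap all round to the large wall, rim 8 mm above the large rim.
- small_bowl: Smallest bowl, same clay, cup-like, loose, about 0.14 kg, starts standing inside the large bowl, usually off its centre. 60 mm across outside, 44 inside; 62 mm high; wall 8 mm, upright in the top 20 mm (take it across the outside or by its rim); foot 40 mm across; floor 10 mm thick. Origin: centre of underside, z up. Nested: 28 mm gap all round to the medium wall.
- teabowls: Bystander: stack of three equal tea bowls of the same clay, 80 mm across, 78 mm high, beyond the work. Origin: centre of its underside.
- glaze_jar: Bystander: closed grey jar with white cap, 68 mm across, 85 mm high, beyond the work. Origin: centre of its underside.
- brush: Bystander: flat brush lying on the bench beyond the work. Origin: under its middle, x along it.
Things that resemble listed ones, but are neither listed nor needed, are in the scene too. Leave any black or green look-alike of the medium_bowl alone.

How it is judged:
At the end, for the whole second after the job is handed in: Large bowl upright on the board, within 30 mm of its centre; medium bowl flat on the large one's floor and small bowl flat on the medium one's floor (underside 6 to 14 mm above the outer bowl's underside), each centred within 15 mm, upright within 0.06 rad; all at rest (horizontal distance between large_bowl and bat below 0.03 m and z of large_bowl in the frame of bat below 0.016 m and angle between each of large_bowl, medium_bowl, small_bowl's own z axis and vertical below 0.06 rad and horizontal distance between medium_bowl and large_bowl below 0.015 m and z of medium_bowl in the frame of large_bowl between 0.006 and 0.014 m and horizontal distance between small_bowl and medium_bowl below 0.015 m and z of small_bowl in the frame of medium_bowl between 0.006 and 0.014 m and linear speed of each of large_bowl, medium_bowl, small_bowl below 0.02 m/s); the robot touches nothing.
It fails at once if a bowl is dropped: over 0.5 m/s (a fall of about 15 mm) with no finger on it, or while going into the next bowl ((linear speed of medium_bowl above 0.5 m/s and contact force between medium_bowl and the fingers below 0.05 N) or (linear speed of small_bowl above 0.5 m/s and contact force between small_bowl and the fingers below 0.05 N) or (linear speed of medium_bowl above 0.5 m/s and horizontal distance between medium_bowl and large_bowl below 0.05 m and z of medium_bowl in the frame of large_bowl below 0.05 m) or (linear speed of small_bowl above 0.5 m/s and horizontal distance between small_bowl and medium_bowl below 0.05 m and z of small_bowl in the frame of medium_bowl below 0.05 m)).
It fails at once if two of the bowls are banged together (60 N or more) (contact force between large_bowl and medium_bowl above 60 N or contact force between any of medium_bowl, large_bowl and small_bowl above 60 N).
It fails at once if the medium or small bowl is banged on the bench or the board (60 N or more) (contact force between any of medium_bowl, small_bowl and bat above 60 N or contact force between any of medium_bowl, small_bowl and table above 60 N).
It fails at once if the tea bowls, the jar or the brush is moved by more than 30 mm (distance of any of teabowls, glaze_jar, brush from where it was at the start of the episode above 0.03 m).
It also fails if it takes over 72 s, if anything falls off the work surface, if the arm or the gripper's body presses on something with over 40 N, if the wrist force passes 120 N, or if a joint passes its speed limit or range.

## Working session

There is one attempt and no reset: what is moved stays moved. The work goes in short steps, Python scripts to look and compute and a tool call to move; the robot and the scene stay as the last step left them, time stands still between calls to the robot, and variables do not carry over. Pictures are saved under pics/ and viewed, at most 10 in all, crops included, and the job is handed in when it is done.

Besides the shell and the picture viewer there is one more tool, called after "Emit:" as a command line: name --pt "numbers of a row" for each row, then --argument value for the rest. apply_moves: Moves the arm, as the interface text tells. Its arguments: {"type":"object","properties":{"delta_pos":{"type":"array"},"twist":{"type":"array"},"gripper":{"type":"number"},"squeeze":{"type":"number"}},"required":["delta_pos","twist"]}

```bash
ls; mkdir -p pics; cat > h.py <<'E'
import numpy as np, cv2, json
from plant import robot
def cam(n,save=None):
    c=robot.read_camera(n); f=c["frame"]; 
    if save: cv2.imwrite(save,cv2.cvtColor(f,cv2.COLOR_RGB2BGR))
    c["f"]=f.shape[0]/2/np.tan(np.radians(c["vertical_fov"])/2); c["R"]=np.array(c["R"]); c["t"]=np.array(c["t"]); return c
def proj(c,X):
    p=np.atleast_2d(X)@c["R"].T+c["t"]; return p[:,:2]/p[:,2:]*c["f"]+[c["cx"],c["cy"]]
def ray(c,uv):
    d=c["R"].T@np.array([(uv[0]-c["cx"])/c["f"],(uv[1]-c["cy"])/c["f"],1.]); return -c["R"].T@c["t"],d/np.linalg.norm(d)
def atz(c,uv,z):
    o,d=ray(c,uv); return o+d*(z-o[2])/d[2]
E
python3 - <<'E'
from h import *
ims=[]
for n in ("top","side"):
    c=cam(n); print(n,c["f"],c["cx"],c["cy"],-c["R"].T@c["t"]); print(c["R"].round(3))
    np.savez(f"{n}0.npz",frame=c["frame"],f=c["f"],cx=c["cx"],cy=c["cy"],R=c["R"],t=c["t"])
    cv2.imwrite(f"pics/{n}0.png",c["frame"][...,::-1])
print(robot.read_state(), robot.tips_ahead)
E
```

```text
pics
top 391.62608018925704 277.55615416974865 213.61153434886612 [0.47500661 0.06126433 1.11914859]
[[-0.019 -1.    -0.012]
 [-0.996  0.02  -0.086]
 [ 0.086  0.01  -0.996]]
side 407.49838474335974 280.91190018428944 208.89241799788965 [0.33223281 0.70047533 0.71607142]
[[-0.953 -0.302 -0.019]
 [-0.2    0.677 -0.708]
 [ 0.226 -0.672 -0.706]]
{'t': 0.1, 'q': array([ 1.26059842e+00,  1.31099852e-01,  1.48913435e+00, -2.22088056e-05,
        1.52300576e+00, -8.54237146e-02]), 'dq': array([ 0.00118427, -0.00357746, -0.00127274,  0.0010583 , -0.00047686,
       -0.00113145]), 'joint_torque': array([ 9.83754508e-04, -5.61343610e+01, -4.93096232e+01,  7.70481303e-02,
        2.90041143e-02, -5.35496639e-06]), 'tool_pos': array([0.13357834, 0.58442717, 0.21790364]), 'orientation': array([-3.52295999e-01, -3.12147211e+00,  2.54374155e-03]), 'force': array([-0.13903808,  0.21417188, -0.32564876]), 'wrist_torque': array([ 0.00979425, -0.01370425,  0.03101835]), 'gripper_force': 0.0, 'opening': 0.09335974585113477} 0.025
```

View pics/top0.png

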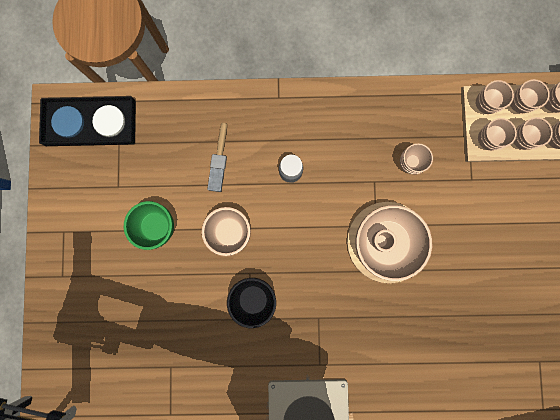

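View pics/side0.png

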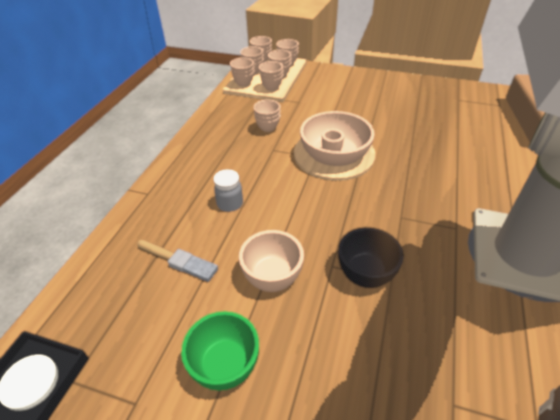

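Top view: the medium candidates are green (149,225), pinkish-beige (226,231) and black (251,301). Only the beige one is unglazed clay like the large bowl at (393,243), with the small one inside it at (383,240). I'll confirm with an enlarged crop.

```bash
python3 - <<'E'
from h import *
T=dict(np.load("top0.npz"));S=dict(np.load("side0.npz"))
def crop(c,x,y,w,h,W,H): return cv2.resize(c["frame"][y:y+h,x:x+w,::-1],(W,H),interpolation=cv2.INTER_CUBIC)
a=np.hstack([crop(T,190,195,72,72,360,300) if 0 else crop(T,190,195,75,75,300,300),crop(T,340,190,110,110,300,300)])
b=np.hstack([crop(S,230,220,90,90,300,300),crop(S,285,95,100,100,300,300)])
cv2.imwrite("pics/crop0.png",np.vstack([a,b]))
for c,pts in ((T,[(226,231),(206,231),(245,240),(390,262),(428,243),(352,250),(300,230),(226,251)]),(S,[(270,250),(243,262),(270,280),(300,250),(335,120),(335,155),(320,165),(200,230)])):
  print([(p,c["frame"][p[1],p[0]].tolist(),cv2.cvtColor(c["frame"][p[1]:p[1]+1,p[0]:p[0]+1],cv2.COLOR_RGB2HSV)[0,0].tolist()) for p in pts])
E
```

```text
[((226, 231), [241, 217, 182], [18, 62, 241]), ((206, 231), [123, 100, 85], [12, 79, 123]), ((245, 240), [142, 114, 93], [13, 88, 142]), ((390, 262), [243, 220, 187], [18, 59, 243]), ((428, 243), [72, 58, 50], [11, 78, 72]), ((352, 250), [255, 243, 188], [25, 67, 255]), ((300, 230), [176, 132, 89], [15, 126, 176]), ((226, 251), [93, 78, 65], [14, 77, 93])]
[((270, 250), [228, 190, 157], [14, 79, 228]), ((243, 262), [238, 207, 170], [16, 73, 238]), ((270, 280), [239, 210, 172], [17, 71, 239]), ((300, 250), [238, 208, 170], [17, 73, 238]), ((335, 120), [209, 166, 138], [12, 87, 209]), ((335, 155), [159, 128, 106], [12, 85, 159]), ((320, 165), [164, 132, 100], [15, 100, 164]), ((200, 230), [214, 156, 99], [15, 137, 214])]
```

View pics/crop0.png

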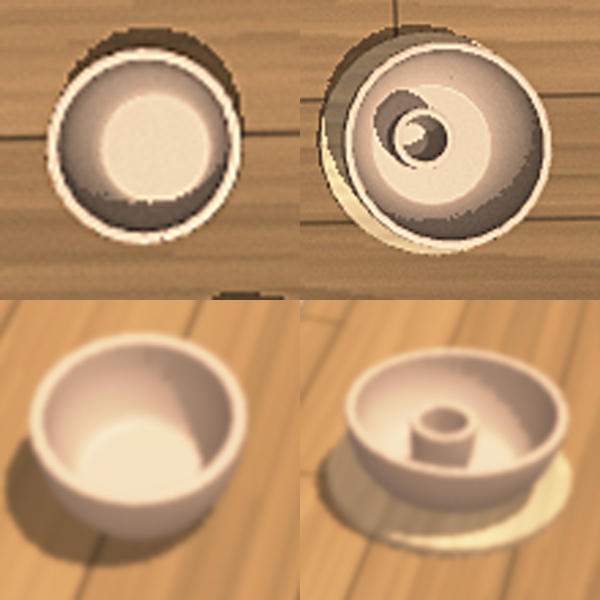

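The crop confirms it: the beige bowl (226,231) is plain clay of the same form as the large one, whose small bowl stands off centre to the image left. I fit rim circles (x, y, z) to the outline extents in both views.

```bash
cat >> h.py <<'E'
from scipy.optimize import least_squares
A=np.linspace(0,2*np.pi,360)
def circ(p,r): return np.c_[p[0]+r*np.cos(A),p[1]+r*np.sin(A),np.full(360,p[2])]
def fit(obs,r,x0):
    "obs: list of (cam,{L,R,T,B: pixel})"
    def res(p):
        o=[]
        for c,d in obs:
            q=proj(c,circ(p,r)); e=dict(L=q[:,0].min(),R=q[:,0].max(),T=q[:,1].min(),B=q[:,1].max())
            o+=[e[k]-v for k,v in d.items()]
        return o
    s=least_squares(res,x0); return s.x.round(4),s.fun.round(1)
E
python3 - <<'E'
from h import *
T=dict(np.load("top0.npz"));S=dict(np.load("side0.npz"))
print(fit([(T,dict(L=201.5,R=250.5,T=206.5,B=256)),(S,dict(L=239,R=304.1,T=229.6))],.066,[.5,.2,.07]))
print(fit([(T,dict(L=356.5,R=432,T=205.4,B=281.7)),(S,dict(L=300,R=375,T=110.7))],.1,[.4,-.2,.08]))
print(fit([(T,dict(L=373.4,R=395,T=229.6,B=250.5)),(S,dict(L=321.7,R=343.3,T=130))],.03,[.4,-.2,.08]))
# bystanders
for n,uv,z in (("black",(251,301),.07),("green",(149,225),.07),("jar",(291,165),.085),("brush",(217,185),.01),("tea",(417,158),.07)): print(n,atz(T,uv,z).round(3))
from scipy.spatial.transform import Rotation as Ro
print(Ro.from_rotvec(robot.read_state()["orientation"]).as_matrix().round(3))
E
```

```text
(array([0.5204, 0.2111, 0.067 ]), array([ 0.1,  0.1,  0.6,  0.2, -0.2, -0.4, -0.1]))
(array([ 0.48  , -0.2336,  0.083 ]), array([-0.4,  0.4,  0.1,  0.1,  0.3, -0.5,  0. ]))
(array([ 0.4883, -0.2094,  0.0779]), array([-0.4,  0.7, -0.5,  1.3, -0.8,  0. ,  0.1]))
black [0.336 0.146 0.07 ]
green [0.542 0.418 0.07 ]
jar [0.694 0.033 0.085]
brush [0.657 0.244 0.01 ]
tea [ 0.709 -0.309  0.07 ]
[[-0.975  0.223 -0.   ]
 [ 0.223  0.975 -0.002]
 [ 0.    -0.002 -1.   ]]
```

```bash
cat >> h.py <<'E'
def todo(x,y,z,yaw=None):
    "tool-axis deltas in cm at the present orientation; yaw = world angle of tool y; twist afterwards"
    from scipy.spatial.transform import Rotation as Ro
    s=robot.read_state(); M=Ro.from_rotvec(s["orientation"]).as_matrix()
    d=M.T@(np.array([x,y,z])-s["tool_pos"])*100
    cur=np.arctan2(M[1,1],M[0,1]); tw=0 if yaw is None else -((yaw-cur+np.pi/2)%np.pi-np.pi/2)
    print("t",round(s["t"],2),"pos",s["tool_pos"].round(4),"yaw",cur.round(3),"q6",s["q"][5].round(2),"delta cm",d.round(2),"twist",round(float(tw),3),"open",round(s["opening"],4),"gf",round(float(s["gripper_force"]),1),"F",s["force"].round(1),"tilt",M[2].round(3))
E
```

Emit:
apply_moves --pt "-3.3 -4.3 0" --pt "-3.3 -4.3 0" --pt "-3.3 -4.3 0" --pt "-3.3 -4.3 0" --pt "-3.3 -4.3 0" --pt "-3.3 -4.3 0" --pt "-3.3 -4.3 0" --pt "-3.3 -4.3 0" --twist '[0, 0, 0, 0, 0, 0, 0, 0]'

```text
t: 1.1
tool_pos: [0.3146, 0.1891, 0.2186]
orientation: [0.352, 3.122, 0.0]
force: [0.6, 0.4, -0.6]
opening: 0.0928
gripper_force: 0.0
```

Emit:
apply_moves --pt "-3.2 -4.4 0" --pt "-3.2 -4.4 0" --pt "-3.2 -4.4 0" --pt "-3.2 -4.4 0" --pt "-3.2 -4.4 0" --pt "-3.2 -4.4 0" --pt "-3.2 -4.4 0" --pt "-3.2 -4.4 0" --twist '[0, 0, 0, 0, 0, 0, 0, 0]'

```text
t: 2.1
tool_pos: [0.4857, -0.2112, 0.2184]
orientation: [-0.353, -3.121, -0.001]
force: [0.4, -0.2, 0.6]
opening: 0.0929
gripper_force: 0.0
```

Emit:
apply_moves --pt "0 0 0" --pt "0 0 0" --pt "0 0 0" --pt "0 0 0" --pt "0 0 0" --pt "0 0 0" --pt "0 0 0" --pt "0 0 0" --twist '[0.17, 0.17, 0.17, 0.17, 0.17, 0.17, 0.17, 0.17]'

```text
t: 3.1
tool_pos: [0.4852, -0.2093, 0.2183]
orientation: [-2.242, -2.199, 0.0]
force: [0.9, -0.1, 0.3]
opening: 0.0934
gripper_force: 0.0
```

Emit:
apply_moves --pt "0 0 0" --pt "0 0 0" --pt "0 0 0" --pt "0 0 0" --twist '[0.17, 0.17, 0, 0]'

```text
t: 3.6
tool_pos: [0.4853, -0.2094, 0.2186]
orientation: [-2.574, -1.8, 0.0]
force: [0.7, -0.1, -0.4]
opening: 0.0928
gripper_force: 0.0
```

```bash
python3 - <<'E'
from h import *
todo(.4883,-.2094,.2,-.35)
c=cam("wrist","pics/w1.png"); np.savez("w1.npz",f=c["f"],cx=c["cx"],cy=c["cy"],R=c["R"],t=c["t"])
print(-c["R"].T@c["t"]);
for p in ((.4883,-.2094,.084),(.48,-.2336,.084)): print(proj(c,p))
E
```

```text
t 3.6 pos [ 0.4853 -0.2094  0.2186] yaw -0.35 q6 -0.15 delta cm [0.1  0.28 1.86] twist -0.0 open 0.0928 gf 0.0 F [ 0.7 -0.1 -0.4] tilt [ 0.    -0.001 -1.   ]
[ 0.51169267 -0.13526893  0.38351824]
[[280.15299523 196.97010714]]
[[280.58201261 222.53374177]]
```

View pics/w1.png

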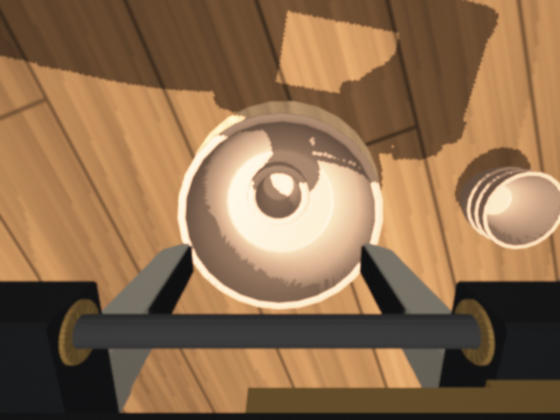

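Wrist view: the large bowl's rim spans x 179–382 with its near edge at y 307, and the small bowl's rim is about x 249–309, y 163–221. The fingers will straddle the small one sideways. I combine all three views.

```bash
python3 - <<'E'
from h import *
T=dict(np.load("top0.npz"));S=dict(np.load("side0.npz"));W=dict(np.load("w1.npz"))
L=[.4,-.2,.08]
wl=(W,dict(L=179,R=382,B=307));ws=(W,dict(L=249,R=309,T=163))
tl=(T,dict(L=356.5,R=432,T=205.4,B=281.7));sl=(S,dict(L=300,R=375,T=110.7))
ts=(T,dict(L=373.4,R=395,T=229.6,B=250.5));ss=(S,dict(L=321.7,R=343.3,T=130))
print(fit([tl,sl,wl],.1,L));print(fit([tl,wl],.1,L));print(fit([ts,ss,ws],.03,L));print(fit([ts,ws],.03,L))
for p,r in (((.48,-.2336,.083),.1),((.4883,-.2094,.083),.03)):
  q=proj(W,circ(p,r));print(q.min(0),q.max(0))
E
python3 -c "
import cv2;a=cv2.imread('pics/w1.png')[90:315,170:390];cv2.imwrite('pics/w1c.png',cv2.resize(a,None,fx=2.6,fy=2.6,interpolation=2))"
```

```text
(array([ 0.4802, -0.2331,  0.0775]), array([-1. , -0.6,  0.2, -0.2,  0.1, -0.9,  1.8, -0.1,  0.2,  1.2]))
(array([ 0.4802, -0.2333,  0.0761]), array([-1. , -0.7,  0.3, -0.2,  0.4, -0.2,  0.7]))
(array([ 0.4878, -0.2084,  0.0769]), array([-0.9,  0.2, -0.3,  1.5, -0.7,  0.1,  0.7, -0.9,  1.2,  0.4]))
(array([ 0.4876, -0.2094,  0.0694]), array([-1.2, -0.2, -0.1,  1.5,  0. ,  0.6,  0.3]))
[177.3468256  115.33686351] [383.92399061 311.68295072]
[248.55581882 165.26108018] [311.73914519 226.48726873]
```

View pics/w1c.png

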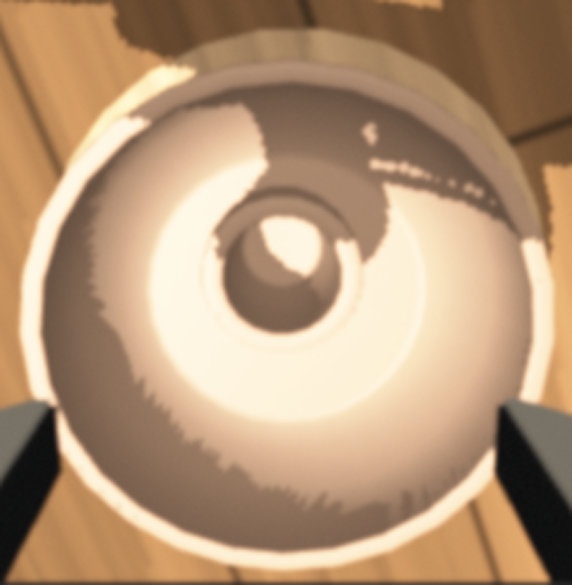

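The rims agree with the fit to about 2 px: small at (0.4885, −0.2085), large at (0.480, −0.233). Now descending and gripping the small bowl.

Emit:
apply_moves --pt "0.2 0.3 2" --pt "0 0 2" --pt "0 0 2" --pt "0 0 2" --pt "0 0 2" --pt "0 0 2" --pt "0 0 1.3" --pt "0 0 0" --twist '[0, 0, 0, 0, 0, 0, 0, 0]' --gripper 8.2

```text
t: 4.65
tool_pos: [0.4878, -0.208, 0.084]
orientation: [-2.576, -1.794, 0.002]
force: [-0.6, -0.1, 0.0]
opening: 0.0821
gripper_force: 0.0
```

Emit:
apply_moves --pt "0 0 0" --pt "0 0 0" --pt "0 0 0" --pt "0 0 0" --pt "0 0 0" --pt "0 0 0" --twist '[0, 0, 0, 0, 0, 0]' --gripper 5.0 --squeeze 15

```text
t: 5.4
tool_pos: [0.489, -0.2086, 0.0858]
orientation: [-2.578, -1.796, -0.0]
force: [-0.3, 0.4, -0.0]
opening: 0.0497
gripper_force: 0.0
```

Emit:
apply_moves --pt "0 0 -0.5" --pt "0 0 -0.5" --pt "0 0 -1" --pt "0 0 -1" --pt "0 0 -1" --pt "0 0 -2" --pt "0 0 -2" --pt "0 0 -2" --twist '[0, 0, 0, 0, 0, 0, 0, 0]'

```text
t: 6.4
tool_pos: [0.4891, -0.2087, 0.1872]
orientation: [2.578, 1.795, 0.0]
force: [-0.1, 0.7, -0.3]
opening: 0.0496
gripper_force: 0.0
```

Nothing was gripped. Looking.

```bash
python3 - <<'E'
from h import *
todo(.4885,-.2085,.2,-.35)
w=cam("wrist");s=cam("side")
cv2.imwrite("pics/m1.png",cv2.resize(np.hstack([w["frame"],s["frame"]]),(800,300),interpolation=cv2.INTER_AREA)[...,::-1])
E
```

```text
t 6.4 pos [ 0.4891 -0.2087  0.1872] yaw -0.354 q6 -0.15 delta cm [-0.   -0.06 -1.28] twist -0.004 open 0.0496 gf 0.0 F [-0.1  0.7 -0.3] tilt [-0.  0. -1.]
```

View pics/m1.png

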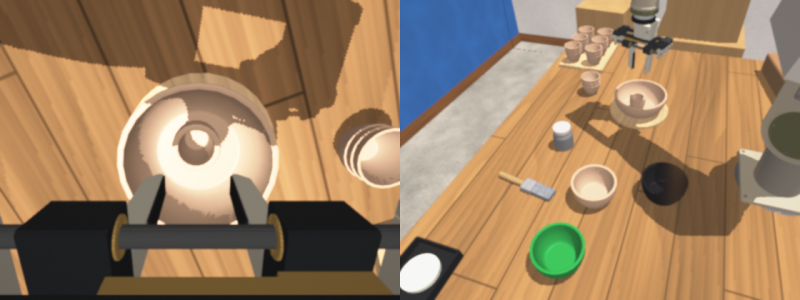

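```bash
python3 - <<'E'
from h import *
from scipy.spatial.transform import Rotation as Ro
s=robot.read_state();M=Ro.from_rotvec(s["orientation"]).as_matrix();p=s["tool_pos"]
w=cam("wrist");sd=cam("side")
for z in (.006,.025):
  for h in (-.025,.025):
    X=p+M@[0,h,z];print(X.round(3),proj(w,X).round(0),proj(sd,X).round(0))
a=cv2.resize(w["frame"][120:300,170:390],(660,540),interpolation=cv2.INTER_CUBIC)
b=cv2.resize(sd["frame"][10:190,280:400],None,fx=3,fy=3,interpolation=cv2.INTER_CUBIC)
cv2.imwrite("pics/m2.png",cv2.resize(np.hstack([a,b]),(800,424))[...,::-1])
E
```

```text
[ 0.467 -0.201  0.183] [[234. 255.]] [[343. 104.]]
[ 0.514 -0.218  0.183] [[322. 255.]] [[326.  98.]]
[ 0.467 -0.201  0.164] [[238. 243.]] [[342. 111.]]
[ 0.514 -0.218  0.164] [[318. 243.]] [[325. 105.]]
```

View pics/m2.png

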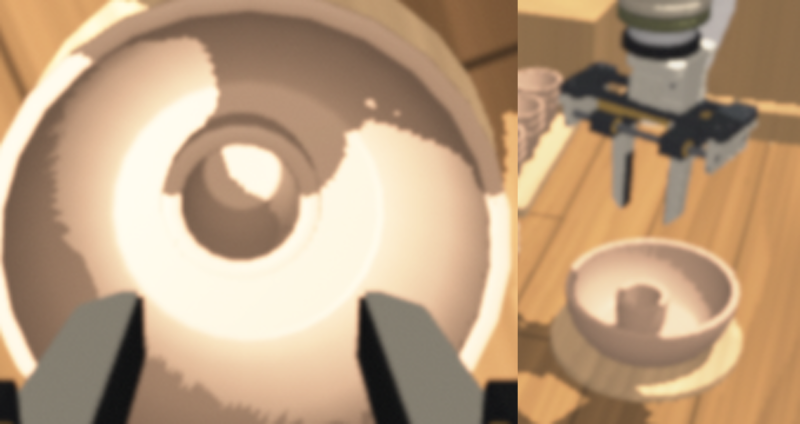

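In the wrist crop the fingertip gap is 93 px, against 80 px predicted. In the side view the tips are at (324,97) and (346,103), about 19 mm higher than tips_ahead implies. So the tips really stand only about 6 mm ahead of the TCP, and they closed just above the rim. The small bowl hasn't moved, so I'll go 20 mm deeper.

Emit:
apply_moves --pt "0 0 2" --pt "0 0 2" --pt "0 0 2" --pt "0 0 2" --pt "0 0 1.5" --pt "0 0 1" --pt "0 0 1" --pt "0 0 0.6" --twist '[0, 0, 0, 0, 0, 0, 0, 0]' --gripper 8.2

```text
t: 7.6
tool_pos: [0.489, -0.2087, 0.0644]
orientation: [2.578, 1.796, -0.0]
force: [-0.8, -0.6, -0.2]
opening: 0.082
gripper_force: 0.0
```

Emit:
apply_moves --pt "0 0 0" --pt "0 0 0" --pt "0 0 0" --pt "0 0 0" --pt "0 0 0" --pt "0 0 0" --twist '[0, 0, 0, 0, 0, 0]' --gripper 5.0 --squeeze 15

```text
t: 8.35
tool_pos: [0.4893, -0.2088, 0.0653]
orientation: [2.577, 1.795, 0.0]
force: [-1.4, 0.1, 5.1]
opening: 0.0595
gripper_force: 15.0
```

Gripped at 59.5 mm. Lifting, then carrying it to a free spot at (0.50, 0.0).

Emit:
apply_moves --pt "0 0 -0.3" --pt "0 0 -0.5" --pt "0 0 -1" --pt "0 0 -2" --pt "0 0 -2" --pt "0 0 -2" --pt "0 0 -2" --pt "0 0 -2" --twist '[0, 0, 0, 0, 0, 0, 0, 0]'

```text
t: 9.35
tool_pos: [0.489, -0.2086, 0.1842]
orientation: [2.578, 1.795, 0.0]
force: [0.6, -0.3, -0.6]
opening: 0.0594
gripper_force: 15.0
```

Emit:
apply_moves --pt "2 -0.6 0" --pt "3 -1 0" --pt "3 -1 0" --pt "3 -1 0" --pt "3 -0.9 0" --pt "3 -0.9 0" --pt "2 -0.6 0" --pt "1 -0.3 0" --twist '[0, 0, 0, 0, 0, 0, 0, 0]'

```text
t: 10.35
tool_pos: [0.4985, 0.0027, 0.1821]
orientation: [-2.575, -1.797, 0.001]
force: [-0.1, 1.1, -1.8]
opening: 0.0598
gripper_force: 15.0
```

```bash
python3 - <<'E'
from h import *
todo(.50,0,.0433)
w=cam("wrist");s=cam("side")
cv2.imwrite("pics/m3.png",cv2.resize(np.hstack([w["frame"],s["frame"]]),(800,300),interpolation=cv2.INTER_AREA)[...,::-1])
E
```

```text
t 10.35 pos [0.4985 0.0027 0.1821] yaw -0.352 q6 0.25 delta cm [-0.21  0.25 13.88] twist 0.0 open 0.0598 gf 15.0 F [-0.1  1.1 -1.8] tilt [ 0.    -0.001 -1.   ]
```

View pics/m3.png

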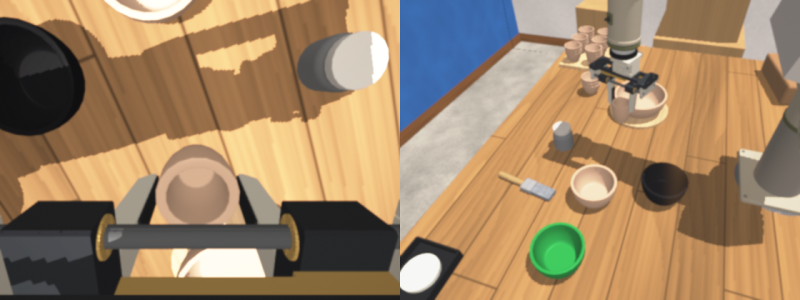

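The small bowl is held upright between the fingers, and the large and medium bowls haven't moved. Lowering to the bench.

Emit:
apply_moves --pt "0 0 2.5" --pt "0 0 2.5" --pt "0 0 2.5" --pt "0 0 2.5" --pt "0 0 1.5" --pt "0 0 1" --pt "0 0 0.5" --pt "0 0 0.3" --twist '[0, 0, 0, 0, 0, 0, 0, 0]'

```text
t: 11.45
tool_pos: [0.4997, 0.0007, 0.0502]
orientation: [2.577, 1.795, 0.001]
force: [-0.7, 0.6, -1.6]
opening: 0.0601
gripper_force: 15.0
```

Emit:
apply_moves --pt "0 0 0.2" --pt "0 0 0.1" --pt "0 0 0.1" --pt "0 0 0" --twist '[0, 0, 0, 0]'

```text
t: 11.95
tool_pos: [0.4993, 0.0008, 0.0459]
orientation: [2.578, 1.796, 0.0]
force: [-0.3, -0.2, -1.1]
opening: 0.06
gripper_force: 15.0
```

Emit:
apply_moves --pt "0 0 0.1" --pt "0 0 0.1" --pt "0 0 0" --twist '[0, 0, 0]'

```text
t: 12.32
tool_pos: [0.4991, 0.0008, 0.0437]
orientation: [-2.578, -1.796, 0.0]
force: [-1.1, -0.1, -1.2]
opening: 0.0597
gripper_force: 15.0
```

Emit:
apply_moves --pt "0 0 0.1" --pt "0 0 0" --twist '[0, 0]'

```text
t: 12.58
tool_pos: [0.4994, 0.0009, 0.0434]
orientation: [-2.578, -1.796, -0.0]
force: [-3.4, 1.4, 4.1]
opening: 0.0596
gripper_force: 15.0
```

The small bowl is on the bench (contact felt at TCP z 0.0434). Releasing, rising, then over to the medium rim. I keep the yaw and pinch on the tool's −y side.

Emit:
apply_moves --pt "0 0 0" --pt "0 0 0" --pt "0 0 0" --pt "0 0 -1" --pt "0 0 -3" --pt "0 0 -4" --pt "0 0 -4" --pt "0 0 -2" --twist '[0, 0, 0, 0, 0, 0, 0, 0]' --gripper 8.0

```text
t: 13.58
tool_pos: [0.5006, 0.0007, 0.1865]
orientation: [2.575, 1.794, 0.005]
force: [0.4, 0.4, 0.5]
opening: 0.0801
gripper_force: 0.0
```

Emit:
apply_moves --pt "3 -1.7 0" --pt "4 -2.2 0" --pt "4 -2.2 0" --pt "4 -2.2 0" --pt "3.5 -2 0" --pt "2 -1.2 0" --pt "0 0 0" --pt "0 0 0" --twist '[0, 0, 0, 0, 0, 0, 0, 0]' --gripper 3.0

```text
t: 14.58
tool_pos: [0.4626, 0.2324, 0.1832]
orientation: [2.577, 1.795, 0.0]
force: [0.4, -0.7, 0.0]
opening: 0.0301
gripper_force: 0.0
```

```bash
python3 - <<'E'
from h import *
todo(.4623,.2328,.055,-.353)
t=cam("top");w=cam("wrist")
np.savez("w2.npz",**{k:t[k] for k in("f","cx","cy","R","t")})
# small bowl on the bench, compare with where expected
def crop(f,x,y,w,h,W,H): return cv2.resize(f[y:y+h,x:x+w,::-1],(W,H),interpolation=cv2.INTER_CUBIC)
p=proj(t,[(.4994,.0009,.062)])[0].round().astype(int);print(p, proj(w,[(.5204,.2111,.07),(.4623,.2328,.07)]))
q=proj(w,circ((.5204,.2111,.07),.066));print(q.min(0),q.max(0))
im=np.hstack([crop(w["frame"],0,0,560,420,533,400),np.vstack([crop(t["frame"],p[0]-25,p[1]-25,50,50,200,200),crop(t["frame"],340,190,110,110,200,200)])])
cv2.imwrite("pics/m4.png",im)
E
```

```text
t 14.57 pos [0.4626 0.2324 0.1832] yaw -0.354 q6 0.72 delta cm [ 0.03 -0.05 12.82] twist -0.001 open 0.0301 gf 0.0 F [ 0.4 -0.7  0. ] tilt [-0.  0. -1.]
[304 238] [[346.59605282 203.83092231]
 [276.47959573 203.63108836]]
[271.97946953 127.08633901] [421.79919906 271.31487891]
```

View pics/m4.png

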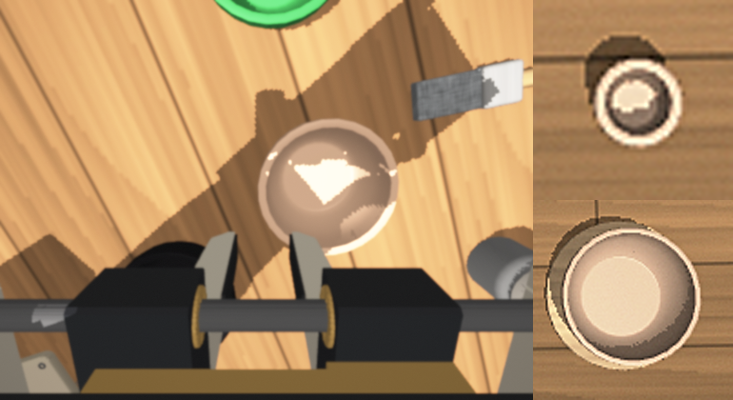

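Wrist view: the medium rim spans x 271–417, y 125–268 in full pixels, within 1–2 mm of the fit, and the fingers straddle its left wall. Top crops: the small bowl stands upright near (305.8,238.7), and the large bowl is empty and unmoved. Descending to pinch.

Emit:
apply_moves --pt "0 0 2.5" --pt "0 0 2.5" --pt "0 0 2.5" --pt "0 0 2" --pt "0 0 1" --pt "0 0 1" --pt "0 0 0.7" --pt "0 0 0.5" --twist '[0, 0, 0, 0, 0, 0, 0, 0]'

```text
t: 15.68
tool_pos: [0.4627, 0.233, 0.0558]
orientation: [2.578, 1.795, 0.001]
force: [-0.6, 0.3, -0.1]
opening: 0.0298
gripper_force: 0.0
```

Emit:
apply_moves --pt "0 0 0" --pt "0 0 0" --pt "0 0 0" --pt "0 0 0" --pt "0 0 0" --pt "0 0 0" --twist '[0, 0, 0, 0, 0, 0]' --gripper 0.4 --squeeze 50

```text
t: 16.42
tool_pos: [0.4629, 0.2331, 0.0563]
orientation: [2.578, 1.795, 0.002]
force: [-0.2, -0.4, 4.2]
opening: 0.0086
gripper_force: 49.8
```

Pinched: opening 8.6 mm, grip 50 N. Lifting gently.

Emit:
apply_moves --pt "0 0 -0.2" --pt "0 0 -0.3" --pt "0 0 -0.5" --pt "0 0 -1" --pt "0 0 -2" --pt "0 0 -3" --pt "0 0 -3" --pt "0 0 -2" --twist '[0, 0, 0, 0, 0, 0, 0, 0]'

```text
t: 17.42
tool_pos: [0.4618, 0.2331, 0.1771]
orientation: [-2.577, -1.795, 0.001]
force: [-0.2, 0.1, -4.7]
opening: 0.0077
gripper_force: 50.0
```

```bash
python3 - <<'E'
from h import *
todo(.4218,-.212,.0775,-.353)
s=cam("side","pics/hold_side.png");w=cam("wrist","pics/hold_wrist.png")
p=robot.read_state()["tool_pos"];c=p+[.0582,-.0215,.014]
q=proj(s,circ(c,.066));print("side pred",q.min(0),q.max(0))
q=proj(w,circ(c,.066));print("wrist pred",q.min(0),q.max(0))
for n,cc in(("side",s),("wrist",w)):
    h=cv2.cvtColor(cc["frame"],cv2.COLOR_RGB2HSV);m=((h[...,0]<20)&(h[...,1]<105)&(h[...,2]>90)).astype(np.uint8)
    k,l,st,ce=cv2.connectedComponentsWithStats(m)
    print(n,[st[i].tolist() for i in range(1,k) if st[i,4]>400])
E
```

```text
t 17.43 pos [0.4618 0.2331 0.1771] yaw -0.354 q6 0.72 delta cm [-43.14  11.68   9.95] twist -0.001 open 0.0077 gf 50.0 F [-0.2  0.1 -4.7] tilt [ 0.    -0.001 -1.   ]
side pred [231.75374577 186.14951321] [304.5363574  237.82180389]
wrist pred [270.42263777 140.11790337] [529.22719116 374.91922084]
side [[0, 0, 560, 339, 49761], [467, 164, 93, 139, 7740], [213, 168, 147, 91, 4446], [167, 248, 52, 35, 531], [0, 357, 53, 49, 1853]]
wrist [[432, 63, 124, 67, 2136], [232, 134, 328, 182, 30487], [28, 323, 49, 21, 606], [429, 347, 131, 67, 1423], [0, 348, 69, 65, 1786]]
```

Emit:
apply_moves --pt "-1.5 0.4 0" --pt "-3 0.8 0" --pt "-3.5 0.95 0" --pt "-3.5 0.95 0" --pt "-3.5 0.95 0" --pt "-3.5 0.95 0" --pt "-3.5 0.95 0" --pt "-3.5 0.95 0" --twist '[0, 0, 0, 0, 0, 0, 0, 0]'

```text
t: 18.52
tool_pos: [0.4367, -0.0317, 0.1739]
orientation: [-2.576, -1.794, 0.004]
force: [0.6, -0.9, -4.6]
opening: 0.0073
gripper_force: 50.0
```

Emit:
apply_moves --pt "-3.5 0.95 0" --pt "-3.5 0.95 0" --pt "-3.5 0.95 0" --pt "-3.5 0.95 0" --pt "-2.4 0.65 0" --pt "-1.2 0.35 0" --pt "0 0 0" --pt "0 0 0" --twist '[0, 0, 0, 0, 0, 0, 0, 0]'

```text
t: 19.52
tool_pos: [0.4225, -0.211, 0.1754]
orientation: [-2.577, -1.795, 0.0]
force: [-0.4, 0.4, -4.4]
opening: 0.0078
gripper_force: 50.0
```

```bash
python3 - <<'E'
from h import *
todo(.4218,-.212,.0775,-.353)
t=cam("top");s=cam("side")
p=robot.read_state()["tool_pos"];c=p+[.0582,-.0215,.014]
for n,cc,w in (("t",t,120),("s",s,120)):
    f=cc["frame"].copy()
    for P,r,col in ((circ(c,.066),.066,(0,0,255)),(circ((.48,-.2335,.084),.1),.1,(0,255,0))):
        pass
    u,v=proj(cc,[c])[0].round().astype(int);print(n,u,v)
    x,y=max(0,u-60),max(0,v-60)
    g=cv2.resize(f[y:y+120,x:x+120,::-1],(400,400),interpolation=cv2.INTER_CUBIC)
    cv2.imwrite(f"pics/{n}5.png",g);print(x,y)
    for P in (circ(c,.066),circ((.48,-.2335,.084),.1)):
        q=proj(cc,P);print(((q.min(0)-[x,y])*10/3).round(),((q.max(0)-[x,y])*10/3).round())
cv2.imwrite("pics/m5.png",np.hstack([cv2.imread("pics/t5.png"),cv2.imread("pics/s5.png")]))
E
```

```text
t 19.52 pos [ 0.4225 -0.211   0.1754] yaw -0.354 q6 -0.22 delta cm [-0.12 -0.02  9.79] twist -0.001 open 0.0078 gf 50.0 F [-0.4  0.4 -4.4] tilt [ 0.001 -0.001 -1.   ]
t 407 242
347 182
[105. 108.] [292. 295.]
[30. 78.] [285. 333.]
s 340 95
280 35
[113. 158.] [288. 246.]
[ 68. 252.] [315. 392.]
```

View pics/m5.png

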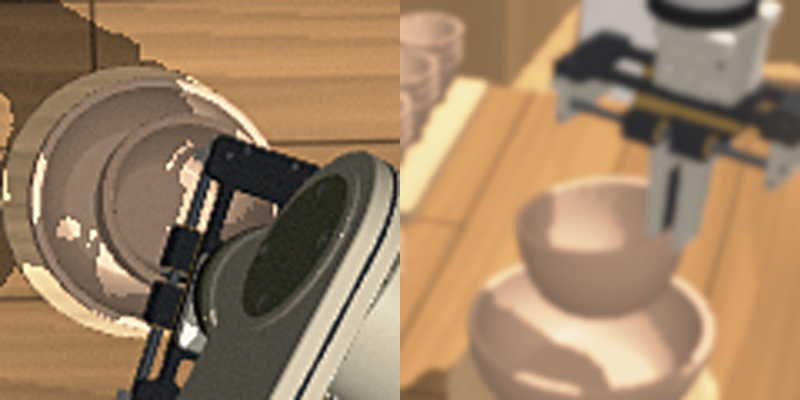

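Top view: the held bowl sits centred over the large one (rim left edge 102, against 105 predicted). Side view: the rim is perhaps a few mm lower than predicted, so some sag is possible. I'll lower by force in small steps from well above.

Emit:
apply_moves --pt "-0.1 0 1" --pt "0 0 1.5" --pt "0 0 1.5" --pt "0 0 1.2" --pt "0 0 0.8" --pt "0 0 0.5" --pt "0 0 0.3" --pt "0 0 0.2" --twist '[0, 0, 0, 0, 0, 0, 0, 0]'

```text
t: 20.62
tool_pos: [0.4227, -0.213, 0.1061]
orientation: [2.577, 1.795, 0.0]
force: [0.1, 0.1, -4.2]
opening: 0.0072
gripper_force: 50.0
```

Emit:
apply_moves --pt "0 0 0.2" --pt "0 0 0.2" --pt "0 0 0.2" --pt "0 0 0.2" --twist '[0, 0, 0, 0]'

```text
t: 21.12
tool_pos: [0.4225, -0.2128, 0.0978]
orientation: [2.578, 1.796, 0.0]
force: [0.9, 0.3, -4.0]
opening: 0.0075
gripper_force: 50.0
```

Emit:
apply_moves --pt "0 0 0.2" --pt "0 0 0.2" --pt "0 0 0.1" --twist '[0, 0, 0]'

```text
t: 21.5
tool_pos: [0.4223, -0.2128, 0.0926]
orientation: [-2.578, -1.795, 0.0]
force: [-0.0, 0.5, -5.2]
opening: 0.008
gripper_force: 50.0
```

Emit:
apply_moves --pt "0 0 0.15" --pt "0 0 0.15" --pt "0 0 0.15" --twist '[0, 0, 0]'

```text
t: 21.88
tool_pos: [0.4224, -0.213, 0.0889]
orientation: [2.578, 1.796, -0.0]
force: [-5.6, 2.7, 6.0]
opening: 0.0077
gripper_force: 50.0
```

Emit:
apply_moves --pt "0 0 0.15" --pt "0 0 0.15" --pt "0 0 0.15" --twist '[0, 0, 0]'

```text
t: 22.25
tool_pos: [0.4225, -0.2132, 0.0853]
orientation: [2.577, 1.795, -0.0]
force: [-10.5, 4.2, 12.4]
opening: 0.0074
gripper_force: 50.8
```

Emit:
apply_moves --pt "0 0 0.15" --pt "0 0 0.15" --twist '[0, 0]'

```text
t: 22.5
tool_pos: [0.4226, -0.2133, 0.0826]
orientation: [2.577, 1.795, -0.0]
force: [-12.5, 4.6, 14.3]
opening: 0.0075
gripper_force: 51.7
```

It touched about 12 mm early, so the bowl hangs slightly nose-down and is now levelling. The tool is pushed along −y, so I give way in that direction while lowering.

Emit:
apply_moves --pt "0 -0.2 0" --pt "0 -0.15 0.1" --pt "0 -0.1 0.1" --twist '[0, 0, 0]'

```text
t: 22.88
tool_pos: [0.42, -0.2123, 0.0802]
orientation: [2.574, 1.793, 0.003]
force: [4.8, -1.7, 3.5]
opening: 0.0077
gripper_force: 52.3
```

Emit:
apply_moves --pt "0 -0.1 0.15" --pt "0 -0.1 0.1" --pt "0 0 0" --twist '[0, 0, 0]'

```text
t: 23.25
tool_pos: [0.4189, -0.2118, 0.0789]
orientation: [2.573, 1.792, 0.005]
force: [5.0, 0.3, 13.5]
opening: 0.008
gripper_force: 52.0
```

Emit:
apply_moves --pt "0 0 0" --pt "0 0 0" --twist '[0, 0]' --squeeze 8

```text
t: 23.5
tool_pos: [0.4165, -0.211, 0.0775]
orientation: [2.577, 1.795, -0.0]
force: [-1.1, -0.1, 13.8]
opening: 0.0096
gripper_force: 8.7
```

Emit:
apply_moves --pt "0 0 0" --pt "0 0 0" --pt "0 0 0" --twist '[0, 0, 0]' --gripper 1.6

```text
t: 23.88
tool_pos: [0.4159, -0.2103, 0.0759]
orientation: [-2.577, -1.795, 0.001]
force: [2.3, -1.0, 3.0]
opening: 0.0164
gripper_force: 1.3
```

The outer finger is brushing the large wall. I ease 2 mm inward and lift out.

Emit:
apply_moves --pt "0 0.2 0" --pt "0 0 -0.2" --pt "0 0 -0.3" --twist '[0, 0, 0]'

```text
t: 24.25
tool_pos: [0.4176, -0.2109, 0.0809]
orientation: [-2.577, -1.795, 0.001]
force: [-0.1, 0.2, -0.3]
opening: 0.0156
gripper_force: 0.0
```

Emit:
apply_moves --pt "0 0 -0.4" --pt "0 0 -0.6" --pt "0 0 -1" --pt "0 0 -1.5" --pt "0 0 -2" --pt "0 0 -3" --pt "0 0 -2" --twist '[0, 0, 0, 0, 0, 0, 0]'

```text
t: 25.12
tool_pos: [0.4188, -0.2116, 0.189]
orientation: [2.576, 1.794, 0.001]
force: [-0.0, 0.7, 0.6]
opening: 0.0159
gripper_force: 0.0
```

Emit:
apply_moves --pt "3 0 0" --pt "4 0 0" --pt "4 0 0" --pt "4 0.1 0" --pt "4 0.1 0" --pt "2.7 0 0" --pt "1 0 0" --pt "0 0 0" --twist '[0, 0, 0, 0, 0, 0, 0, 0]' --gripper 8.2

```text
t: 26.12
tool_pos: [0.4989, 0.001, 0.1868]
orientation: [2.577, 1.797, 0.0]
force: [0.4, -0.9, -0.7]
opening: 0.0812
gripper_force: 0.0
```

```bash
cat >> h.py <<'E'
from scipy.ndimage import map_coordinates
from scipy.optimize import minimize
def rim(cams,r,x0,free=3,n=(0,0),span=.012):
    "register rim: radial image gradient along outer (bright in) and inner edge; grid then simplex. n=tilt"
    gs=[]
    for c in cams:
        g=cv2.GaussianBlur(c["frame"].astype(np.float32),(0,0),1.0); g=g[...,2]*1.0-0.0*g[...,0]
        gs.append((cv2.Sobel(g,cv2.CV_32F,1,0),cv2.Sobel(g,cv2.CV_32F,0,1)))
    def sc(p):
        p=np.r_[p,x0[len(p):]]; s=0
        for c,(gx,gy) in zip(cams,gs):
            for rr in (r,r-.008):
                q=proj(c,circ(p,rr)); q2=proj(c,circ(p,rr+.001)); d=q2-q; d/=np.linalg.norm(d,axis=1)[:,None]
                a=map_coordinates(gx,q[:,::-1].T,order=1)*d[:,0]+map_coordinates(gy,q[:,::-1].T,order=1)*d[:,1]
                s+=np.minimum(np.abs(a),150).mean()
        return -s
    k=np.arange(-span,span+1e-6,.002); zs=np.arange(-.008,.0081,.004) if free==3 else [0]
    b=min(((sc(np.r_[x0[0]+i,x0[1]+j,x0[2]+z][:max(free,2)] if free==3 else np.r_[x0[0]+i,x0[1]+j]),i,j,z) for i in k for j in k for z in zs))
    p0=np.array([x0[0]+b[1],x0[1]+b[2],x0[2]+b[3]])[:free]
    o=minimize(sc,p0,method="Nelder-Mead",options=dict(initial_simplex=np.vstack([p0]+[p0+np.eye(free)[i]*.0015 for i in range(free)])))
    return o.x.round(4),round(-o.fun,1)
E
python3 - <<'E'
from h import *
todo(.4994,.0009,.0434,-.353)
T0=dict(np.load("top0.npz"));S0=dict(np.load("side0.npz"))
for r,x in ((.1,[.48,-.2335,.084]),(.03,[.4885,-.2085,.084]),(.066,[.5204,.2111,.07])): print("check",rim([T0],r,x,2),rim([T0,S0],r,x))
t=cam("top");s=cam("side");w=cam("wrist")
np.savez("now.npz",top=t["frame"],side=s["frame"],wrist=w["frame"])
for n,r,x in (("large",.1,[.48,-.2335,.084]),("med",.066,[.479,-.233,.092]),("small",.03,[.499,-.001,.062])):
    print(n,rim([t],r,x,2),rim([s],r,x,2),rim([t,s],r,x),"wrist",rim([w],r,x,2) if n=="small" else "")
E
```

```text
t 26.12 pos [0.4989 0.001  0.1868] yaw -0.353 q6 0.25 delta cm [1.000e-02 5.000e-02 1.434e+01] twist -0.0 open 0.0812 gf 0.0 F [ 0.4 -0.9 -0.7] tilt [-0.  0. -1.]
check (array([ 0.4823, -0.2332]), np.float64(288.7)) (array([ 0.4818, -0.2336,  0.0818]), np.float64(468.6))
check (array([ 0.4874, -0.2048]), np.float64(219.1)) (array([ 0.4878, -0.2055,  0.0802]), np.float64(367.9))
check (array([0.5204, 0.2111]), np.float64(300.0)) (array([0.5203, 0.2125, 0.0675]), np.float64(539.2))
large (array([ 0.482 , -0.2345]), np.float64(248.0)) (array([ 0.481 , -0.2314]), np.float64(159.7)) (array([ 0.4816, -0.2355,  0.081 ]), np.float64(408.5)) wrist 
med (array([ 0.4763, -0.2318]), np.float64(267.9)) (array([ 0.4759, -0.2297]), np.float64(140.9)) (array([ 0.4763, -0.2322,  0.0903]), np.float64(408.7)) wrist 
small (array([0.5149, 0.0053]), np.float64(101.5)) (array([0.4967, 0.0014]), np.float64(114.0)) (array([0.4956, 0.0072, 0.0671]), np.float64(203.6)) wrist (array([0.4967, 0.0009]), np.float64(206.0))
```

The medium bowl is seated at (0.476, −0.232), rim 9 mm above the large rim at (0.482, −0.2345), about 6 mm off centre and so acceptable. The small bowl is at about (0.497, 0.001). Fetching it with a slightly higher grip.

Emit:
apply_moves --pt "0 -0.2 2.5" --pt "0 0 2.5" --pt "0 0 2.5" --pt "0 0 2.5" --pt "0 0 2" --pt "0 0 1" --pt "0 0 0.5" --pt "0 0 0.4" --twist '[0, 0, 0, 0, 0, 0, 0, 0]'

```text
t: 27.28
tool_pos: [0.4974, 0.0014, 0.0478]
orientation: [2.578, 1.795, 0.001]
force: [-0.0, -0.0, 0.6]
opening: 0.0819
gripper_force: 0.0
```

Emit:
apply_moves --pt "0 0 0" --pt "0 0 0" --pt "0 0 0" --pt "0 0 0" --pt "0 0 0" --pt "0 0 0" --twist '[0, 0, 0, 0, 0, 0]' --gripper 5.0 --squeeze 15

```text
t: 28.02
tool_pos: [0.4974, 0.0016, 0.0478]
orientation: [2.577, 1.795, 0.001]
force: [1.3, 0.5, 2.5]
opening: 0.0596
gripper_force: 15.0
```

Emit:
apply_moves --pt "0 0 -0.3" --pt "0 0 -0.5" --pt "0 0 -1" --pt "0 0 -2" --pt "0 0 -2" --pt "0 0 -2.5" --pt "0 0 -2.5" --pt "0 0 -2.5" --twist '[0, 0, 0, 0, 0, 0, 0, 0]'

```text
t: 29.02
tool_pos: [0.4968, 0.0017, 0.1818]
orientation: [2.578, 1.795, 0.0]
force: [0.3, 0.2, -1.5]
opening: 0.0595
gripper_force: 15.0
```

```bash
python3 - <<'E'
from h import *
todo(.4763,-.2320,.08,-.353)
p=robot.read_state()["tool_pos"]; print(p)
w=cam("wrist"); s=cam("side")
print(rim([w],.03,[p[0],p[1],p[2]+.014],2),rim([s],.03,[p[0],p[1],p[2]+.014],2),rim([w,s],.03,[p[0],p[1],p[2]+.014]))
E
```

```text
t 29.02 pos [0.4968 0.0017 0.1818] yaw -0.354 q6 0.25 delta cm [-22.63   6.18  10.18] twist -0.001 open 0.0595 gf 15.0 F [ 0.3  0.2 -1.5] tilt [ 0.  0. -1.]
[0.49677392 0.00166405 0.18178761]
(array([0.4959, 0.0017]), np.float64(141.1)) (array([ 0.5092, -0.0072]), np.float64(79.0)) (array([0.4958, 0.0012, 0.1945]), np.float64(192.7))
```

Emit:
apply_moves --pt "-2 0.55 0" --pt "-3.5 0.95 0" --pt "-3.5 0.95 0" --pt "-3.5 0.95 0" --pt "-3.5 0.95 0" --pt "-3.5 0.95 0" --pt "-2.1 0.6 0" --pt "-1 0.3 0" --twist '[0, 0, 0, 0, 0, 0, 0, 0]'

```text
t: 30.12
tool_pos: [0.476, -0.2326, 0.1793]
orientation: [-2.578, -1.793, 0.001]
force: [0.5, 0.5, -1.5]
opening: 0.0595
gripper_force: 15.0
```

Emit:
apply_moves --pt "0 0 0.5" --pt "0 0 1.5" --pt "0 0 1.5" --pt "0 0 1.5" --pt "0 0 1.5" --pt "0 0 1" --pt "0 0 0.7" --pt "0 0 0.4" --twist '[0, 0, 0, 0, 0, 0, 0, 0]'

```text
t: 31.12
tool_pos: [0.4768, -0.2319, 0.0941]
orientation: [2.578, 1.795, -0.0]
force: [0.1, -0.3, -1.4]
opening: 0.0593
gripper_force: 15.0
```

Emit:
apply_moves --pt "0 0 0.3" --pt "0 0 0.2" --pt "0 0 0" --twist '[0, 0, 0]'

```text
t: 31.5
tool_pos: [0.4768, -0.2319, 0.0894]
orientation: [2.578, 1.795, 0.0]
force: [0.4, -0.2, -1.6]
opening: 0.0594
gripper_force: 15.0
```

Emit:
apply_moves --pt "0 0 0.2" --pt "0 0 0.2" --pt "0 0 0.2" --pt "0 0 0" --twist '[0, 0, 0, 0]'

```text
t: 32.0
tool_pos: [0.4765, -0.2317, 0.0831]
orientation: [-2.578, -1.795, 0.0]
force: [-0.6, -0.3, -1.3]
opening: 0.0595
gripper_force: 15.0
```

Emit:
apply_moves --pt "0 0 0.1" --pt "0 0 0.1" --pt "0 0 0" --twist '[0, 0, 0]'

```text
t: 32.38
tool_pos: [0.4767, -0.2318, 0.0812]
orientation: [-2.578, -1.796, 0.0]
force: [0.6, 0.0, -1.5]
opening: 0.0596
gripper_force: 15.0
```

Emit:
apply_moves --pt "0 0 0.1" --pt "0 0 0" --twist '[0, 0]'

```text
t: 32.62
tool_pos: [0.4767, -0.2318, 0.0802]
orientation: [-2.578, -1.796, 0.0]
force: [-0.4, 0.7, -1.2]
opening: 0.0595
gripper_force: 15.0
```

Emit:
apply_moves --pt "0 0 0.05" --pt "0 0 0.05" --pt "0 0 0" --twist '[0, 0, 0]'

```text
t: 33.0
tool_pos: [0.4768, -0.232, 0.0797]
orientation: [2.578, 1.795, 0.0]
force: [-1.2, 1.1, 3.8]
opening: 0.0595
gripper_force: 15.0
```

Emit:
apply_moves --pt "0 0 0.05" --pt "0 0 0.05" --pt "0 0 0" --twist '[0, 0, 0]'

```text
t: 33.38
tool_pos: [0.477, -0.232, 0.0797]
orientation: [2.577, 1.795, 0.0]
force: [-3.9, 2.4, 12.0]
opening: 0.0597
gripper_force: 15.0
```

Contact exactly at the expected height (0.0797). Easing back, then releasing with a small opening and lifting clear.

Emit:
apply_moves --pt "0 0 -0.1" --pt "0 0 0" --twist '[0, 0]'

```text
t: 33.62
tool_pos: [0.4769, -0.232, 0.0797]
orientation: [2.577, 1.795, 0.0]
force: [-1.6, -0.1, 5.6]
opening: 0.0594
gripper_force: 15.0
```

Emit:
apply_moves --pt "0 0 0" --pt "0 0 0" --pt "0 0 0" --twist '[0, 0, 0]' --gripper 6.6

```text
t: 34.0
tool_pos: [0.4766, -0.2318, 0.079]
orientation: [-2.578, -1.795, 0.0]
force: [-0.3, 1.0, -0.2]
opening: 0.0658
gripper_force: 0.0
```

Emit:
apply_moves --pt "0 0 -0.3" --pt "0 0 -0.5" --pt "0 0 -1" --pt "0 0 -2" --pt "0 0 -3" --pt "0 0 -3" --pt "0 0 -3" --pt "0 0 0" --twist '[0, 0, 0, 0, 0, 0, 0, 0]'

```text
t: 35.0
tool_pos: [0.4784, -0.2329, 0.2112]
orientation: [2.573, 1.792, 0.004]
force: [-0.7, -0.0, -0.2]
opening: 0.0658
gripper_force: 0.0
```

Emit:
apply_moves --pt "4 0 0" --pt "5 0 0" --pt "5 0 0" --pt "5 0 0" --pt "5 0 0" --pt "4 0 0" --pt "0 0 0" --pt "0 0 0" --twist '[0, 0, 0, 0, 0, 0, 0, 0]'

```text
t: 36.0
tool_pos: [0.5732, 0.0305, 0.2064]
orientation: [-2.577, -1.796, 0.002]
force: [-0.5, 0.4, 0.4]
opening: 0.0661
gripper_force: 0.0
```

```bash
python3 - <<'E'
from h import *
todo(.4763,-.2320,.08,-.353)
t=cam("top");s=cam("side")
for n,r,x in (("large",.1,[.48,-.2335,.084]),("med",.066,[.477,-.232,.092]),("small",.03,[.477,-.232,.094])):
    print(n,rim([t],r,x,2),rim([s],r,x,2),rim([t,s],r,x))
E
```

```text
t 36.0 pos [0.5732 0.0305 0.2064] yaw -0.354 q6 0.32 delta cm [-2.797e+01  1.000e-02  1.267e+01] twist -0.001 open 0.0661 gf 0.0 F [-0.5  0.4  0.4] tilt [-0.001 -0.001 -1.   ]
large (array([ 0.4823, -0.2335]), np.float64(272.8)) (array([ 0.481 , -0.2317]), np.float64(168.4)) (array([ 0.4817, -0.2339,  0.0822]), np.float64(440.0))
med (array([ 0.4765, -0.2312]), np.float64(288.5)) (array([ 0.476 , -0.2299]), np.float64(157.5)) (array([ 0.4763, -0.2315,  0.0909]), np.float64(446.3))
small (array([ 0.477 , -0.2357]), np.float64(265.0)) (array([ 0.4761, -0.2329]), np.float64(164.3)) (array([ 0.4767, -0.2367,  0.0915]), np.float64(429.5))
```

All three bowls are within about 6 mm of centre, and their rim heights match a flat nest. Handing in.

```bash
python3 -c "
from plant import robot
print(robot.close_job())"
```

```text
the job is handed in; nothing more can be done
None
```

The set is nested and handed in at about 36 s of the 72 s: medium in large (about 6 mm off centre) and small in medium (about 5 mm off centre), with rim heights matching flat seating and the arm clear; the hand-in returned no verdict, and I did not re-measure the bystanders.

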